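Shut the chocolate box, then lift the dish and turn it to the mug

TASK

A gold-wrapped chocolate ball from the red box lies loose in the middle of the white dish. First shut the lid of the red box fully; then lift the dish by its wooden handle bar and, only once it is well clear of the worktop, turn it in the air through about a quarter turn so that its blue tongue points straight at the striped mug, which may stand to the left or the right. Keep the dish level and the chocolate in the middle of it all the while without touching the chocolate, leave the mug, the coffee pod and the glass where they are, and finish still holding the dish up, steady and level, about 10 cm above the place where it stood.

Things in the scene. Friction and masses are not known exactly. Their poses are not given: they have to be found in the camera images.
- dish: white round dish, 150 mm across, rim 23 mm high, 0.24-0.39 kg, loose, with an arched steel handle (8 mm uprights at its y = +-73 mm). Origin: centre of its underside; z up. A blue tongue, 42 mm wide, sticks out from the rim along the dish's -x, to 105 mm from the origin; at the start it points towards the robot within 0.3 rad.
- dish_well (a point): lowest point in the middle of the dish's inside, 7 mm above its underside, where the ball rests. The inside is a shallow cone rising 6 degrees outwards to the rim (62 mm from the middle): the ball rolls off the middle if the dish is tilted more or jerked (over about 0.8 m/s2 sideways).
- dish_grip (a point): centre of the wooden grip bar on top of the arch, 125 mm straight above the dish's origin, with the dish's axes. The bar is 84 mm long along y, 16 mm thick along x, 22 mm high, with free space all round; the ball's top is 75 mm below its underside.
- sweet: gold-coloured ball (foil-wrapped chocolate), 32 mm in diameter, 30 g, loose, in the middle of the dish. Origin: its centre (its axes mean nothing, it rolls).
- sweet_box: red box, fixed to the worktop, 100 mm (its x) by 130 mm (its y) by 60 mm high, with more gold balls in it. Origin: centre of its underside; z up; -x is its front, towards the robot. To the left or the right of the dish, the mug on the other side.
- box_lid (a joint): opening of the red box's lid in rad: 0 shut, 0.5 to 0.9 at the start, front edge up. The lid is a 6 mm plate, 134 mm wide, reaching 104 mm from its hinge, with a brass tab 9 mm longer. Shut, its top is 66.5 mm up. A stiff hinge holds it at any angle; about 2-4 N down on its top, 50 mm from the hinge, shuts it, and it stays shut.
- mug: white mug with yellow stripes, loose, 86 mm in diameter (120 mm with its handle), 101 mm high. Origin: centre of its underside. It is the thing the tongue must point at, and must not be moved.
- pod: red coffee pod, loose, 50 mm in diameter, 43 mm high, behind the dish. Origin: centre of its underside. To be left alone.
- glass: clear drinking glass, loose, 76 mm in diameter, 86 mm high, behind the dish. Origin: centre of its underside. To be left alone. Beyond it a wall cabinet hangs over the worktop: its front is about 0.62 m ahead of the robot's base, its underside 0.38 m up; keep the arm in front of it.
- box_hinge (a point): middle of the lid's hinge line, which runs along the box's y axis: at the box's x = +50 mm, 60.5 mm above the worktop; its axes are the box's.

How it is judged:
On the way, in this order (a step that is already met when the one before it is completed fails the run):
1. the red box's lid is shut while the dish still stands on the worktop (value of joint box_lid below 0.06 rad and height (world z) of dish below 0.01 m), for 0.2 s.
2. the dish is lifted at least 25 mm in the gripper, its tongue not yet turned to the mug, the ball in it (height (world z) of dish above 0.025 m and contact force between the fingers and dish above 1 N and not (x of mug in the frame of dish below -0.1 m and y of mug in the frame of dish between -0.1 and 0.1 m) and horizontal distance between sweet and dish_well below 0.03 m), for 0.1 s.
At the end, for the whole second after the job is handed in: Lid shut (<0.06 rad); dish held by the gripper alone 5-18 cm up, within 20 cm of its start, level to 0.1 rad, still (<0.03 m/s), tongue at the mug (mug axis <60 mm off the tongue's line); ball in it within 12 mm of the middle, <0.04 m/s (value of joint box_lid below 0.06 rad and height (world z) of dish between 0.05 and 0.18 m and distance of dish from where it was at the start of the episode below 0.2 m and contact force between the fingers and dish above 1 N and contact force between dish and mug below 0.3 N and contact force between dish and sweet_box below 0.3 N and contact force between dish and pod below 0.3 N and contact force between dish and glass below 0.3 N and x of mug in the frame of dish below -0.1 m and y of mug in the frame of dish between -0.06 and 0.06 m and angle between dish's own z axis and vertical below 0.1 rad and linear speed of dish below 0.03 m/s and horizontal distance between sweet and dish_well below 0.012 m and z of sweet in the frame of dish between 0.01 and 0.035 m and linear speed of sweet below 0.04 m/s); the arm keeps its last pose, push and grip.
It fails at once if the ball runs more than 30 mm from the middle of the dish (horizontal distance between sweet and dish_well above 0.03 m).
It fails at once if the dish is tilted more than 0.2 rad (angle between dish's own z axis and vertical above 0.2 rad).
It fails at once if the ball is touched by the gripper or arm (contact force between any of the fingers, the arm and sweet above 0.3 N).
It fails at once if the mug, the pod or the glass is moved more than 25 mm (distance of any of mug, pod, glass from where it was at the start of the episode above 0.025 m).
It also fails if it takes over 58 s, if anything falls off the work surface, if the arm or the gripper's body presses on something with over 40 N, if the wrist force passes 120 N, or if a joint passes its speed limit or range.

ROBOT

A 6-joint arm with a two-finger parallel gripper is mounted at the origin on a cart in front of the work surface, level with it; the furniture and walls round the work are solid. World frame = base frame: x ahead of the robot, y to its left, z up, the work surface at z = 0. Lengths are in m, angles in rad, forces in N, time in s.
With the tool pointing down it reaches from about 0.375 to 0.925 m from the base axis. Payload 5.7 kg.
Tool frame: the origin (TCP) lies midway between the tips of the shut fingers; the grasp point (between the pads) lies 19 mm behind it; z points along the fingers, y is the line along which they close (so a half turn about z gives the same grasp; the last joint's range is limited). The gripper opens to 88 mm and grips with 3 to 60 N. Pads are 20 mm wide; open, the fingers measure 115 mm over their backs; the gripper's body (75 mm by 178 mm) begins 61 mm behind the grasp point.
Start: joints at [1.093, 0.359, 1.51, -0, 1.272, -0.115], TCP at [0.213, 0.561, 0.223] pointing down, gripper open.
Joint ranges: [-2.97, 2.97], [-1.01, 2.36], [0.21, 2.38], [-0.96, 4.11], [0.2, 2.71], [-2.98, 2.98]. Speed limits (rad/s): [2.39, 2.39, 3.14, 3.14, 3.14, 3.14].

INTERFACE

Orientations are given as a unit quaternion [x, y, z, w].
In Python, from bench import move_ptp, servo_line, goto_joints, move_gripper, sleep, inverse_kinematics, capture, PlanningError, close_job, spot_in, silhouettes, current_clock, current_joint_pos, current_qvel, current_joint_torque, current_position, current_orientation, current_force, current_torque, current_finger_gap, current_grip_force gives the robot as it stands. Calls block until the motion is done:
- move_ptp(position, orientation): joint-space move of the TCP to a pose.
- servo_line(position, orientation=None, rate=0.15, contact_N=None): straight line of the TCP; orientation=None keeps the orientation; rate is the mean speed in m/s. With contact_N (N) it stops when the force on the tool has changed by that much, and returns True; else False.
- goto_joints(angles): joint-space move.
- move_gripper(opening): finger opening in m; the grip force is fixed at half the most; returns when the fingers have stopped.
- sleep(seconds).
- inverse_kinematics(position, orientation): joint angles nearest the present ones, or None.
- capture(name): name is "side" or "top" or "wrist"; returns a dict with "image" (420x560x3 uint8, blue, green, red), "range_z" (420x560 float32, m along the optical axis (not along the pixel's ray), 0 where there is no reading), "intrinsics" (3x3 intrinsics, pixels), "R" (3x3) and "t" (3): a world point X has camera coordinates R X + t. Camera axes: x right, y down, z forward; pixel columns grow to the right and rows downward; lengths in m; the calibration is good to about 2 mm. The wrist camera is an equidistant fisheye: a pixel r from the principal point sees the ray r / f radians off the axis. A picture is of the moment at which its call begins.
A pose or a line that the arm cannot do raises PlanningError and nothing moves.
- close_job(): hands the job in; it is judged then, once.
Trained networks look in the newest picture that a camera, given by its name, has taken for a name from the list of things; names that differ only in an ending like _2 or _b are one class to them, and where a whole thing is asked for, a point or a joint stands for the part that bears it (a point fixed in the world has none). Each returns a list of dicts, best first, with "conf" (0 to 1); they miss things now and then, are a little off and sometimes report something else, mostly with a low value. They report only what shows in the picture. A call takes as long as a camera call.
- spot_in(camera, query): "xy" ([column, row] in pixels, amid what is visible of it).
- silhouettes(camera, query): "region" (420x560 bool, what is visible of it) and "xy" ([column, row] in pixels, amid what is visible of it).
Readings, each from a call of its own:
- current_clock(): time.
- current_joint_pos(): joint angles.
- current_qvel(): joint speeds.
- current_joint_torque(): joint torques, N m.
- current_position(): TCP position.
- current_orientation(): TCP orientation.
- current_force(): force on the tool from outside, world axes, zero at the start.
- current_torque(): the same for the moment, N m.
- current_finger_gap(): finger opening in m.
- current_grip_force(): force on a finger pad.
Only numpy, scipy, OpenCV 4.12 (cv2) and the standard library are available. Lean on these libraries where they do the work, as an engineer would, in place of code of your own. Each camera call takes 0.05 s, during which the arm holds its last target. There are 200 camera calls.

## Working session

There is one attempt and no reset: what is moved stays moved. The work goes in short steps, each a Python script; the robot and the scene stay as the last script left them, time stands still between calls to the robot, and variables do not carry over. Pictures are saved under pics/ and viewed, at most 10 in all, crops included, and the job is handed in when it is done.

```bash
mkdir -p pics; cat > h.py <<'E'
from bench import *
import numpy as np, cv2
def cloud(c,mask=None):
    Z=c["range_z"]; K=c["intrinsics"]; v,u=np.nonzero((Z>0) if mask is None else (Z>0)&mask)
    z=Z[v,u]; P=np.stack([(u-K[0,2])/K[0,0]*z,(v-K[1,2])/K[1,1]*z,z],1)
    return (P-c["t"])@c["R"]
E
python3 - <<'E'
from h import *
for n in ["top","side"]:
    c=capture(n); cv2.imwrite(f"pics/{n}0.png",c["image"]); print(n,(-c["R"].T@c["t"]).round(3))
    for q in ["dish","dish_grip","sweet","sweet_box","box_lid","mug","pod","glass"]:
        for s in silhouettes(n,q)[:1]:
            p=cloud(c,s["region"])
            if len(p): print(q,round(s["conf"],2),np.round(s["xy"]),len(p),np.percentile(p,[2,50,98],axis=0).round(3).tolist())
print(current_clock(),current_orientation())
E
```

```text
top [ 0.295 -0.013  1.408]
dish 0.78 [254. 236.] 2354 [[0.394, -0.07, 0.004], [0.474, 0.003, 0.014], [0.549, 0.065, 0.136]]
dish_grip 0.6 [263. 238.] 2320 [[0.391, -0.068, 0.004], [0.474, 0.003, 0.014], [0.549, 0.066, 0.136]]
sweet 0.51 [260. 241.] 62 [[0.468, -0.014, 0.021], [0.476, -0.0, 0.032], [0.486, 0.011, 0.041]]
sweet_box 0.82 [366. 251.] 2088 [[0.389, -0.351, 0.015], [0.434, -0.284, 0.086], [0.49, -0.223, 0.123]]
box_lid 0.79 [371. 247.] 1569 [[0.402, -0.353, 0.065], [0.445, -0.29, 0.096], [0.492, -0.226, 0.124]]
mug 0.7 [163. 251.] 901 [[0.41, 0.218, 0.002], [0.457, 0.274, 0.04], [0.493, 0.303, 0.1]]
pod 0.71 [238. 181.] 214 [[0.628, 0.034, 0.034], [0.65, 0.055, 0.041], [0.671, 0.076, 0.049]]
glass 0.6 [300. 183.] 720 [[0.594, -0.153, 0.002], [0.64, -0.121, 0.021], [0.666, -0.085, 0.086]]
side [ 0.346 -0.645  0.653]
dish 0.88 [247. 240.] 2854 [[0.39, -0.074, 0.009], [0.472, -0.001, 0.015], [0.548, 0.066, 0.136]]
dish_grip 0.88 [246. 242.] 2840 [[0.391, -0.074, 0.009], [0.472, -0.002, 0.015], [0.548, 0.066, 0.136]]
sweet 0.43 [250. 240.] 109 [[0.466, -0.071, 0.008], [0.485, -0.009, 0.032], [0.496, 0.009, 0.098]]
sweet_box 0.85 [262. 354.] 6112 [[0.39, -0.357, 0.008], [0.435, -0.319, 0.08], [0.488, -0.227, 0.123]]
box_lid 0.63 [264. 338.] 3740 [[0.402, -0.355, 0.069], [0.444, -0.298, 0.099], [0.49, -0.228, 0.124]]
mug 0.64 [212. 165.] 1211 [[0.404, 0.21, 0.011], [0.451, 0.237, 0.072], [0.491, 0.306, 0.1]]
pod 0.59 [309. 211.] 380 [[0.629, 0.033, -0.0], [0.647, 0.045, 0.041], [0.673, 0.077, 0.045]]
glass 0.55 [330. 256.] 1603 [[0.594, -0.155, 0.007], [0.629, -0.125, 0.055], [0.666, -0.081, 0.086]]
0.9 [ 1.80416651e-01  9.83590275e-01 -5.34956134e-05  1.93595985e-06]
```

View pics/top0.png

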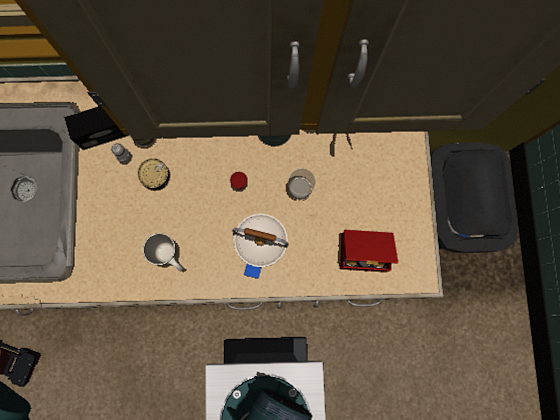

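View pics/side0.png

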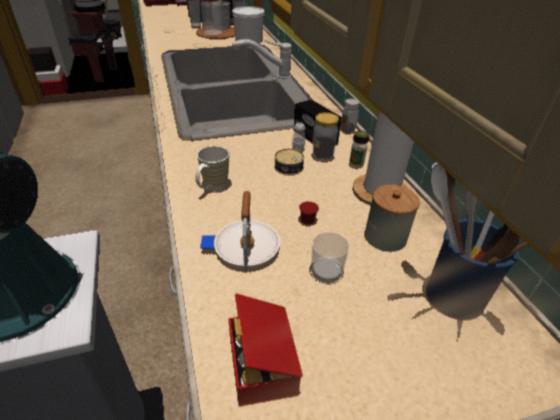

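```bash
python3 - <<'E'
from h import *
P=[];B=[]
for n in ["top","side"]:
    c=capture(n); p=cloud(c); P.append(p); 
    Z=c["range_z"]; im=c["image"][Z>0].astype(int); B.append(im)
    a=p; i=(a[:,2]>.118)&(a[:,2]<.15)&(abs(a[:,0]-.474)<.06)&(abs(a[:,1])<.08)
    b=a[i]; m=b.mean(0); w,V=np.linalg.eigh(np.cov((b-m)[:,:2].T)); d=V[:,1]*np.sign(V[1,1]); 
    s=(b-m)[:,:2]@d; print(n,"bar",len(b),m.round(4),"mid",(m[:2]+d*(np.percentile(s,1)+np.percentile(s,99))/2).round(4),"yaw",np.arctan2(-d[0],d[1]).round(3),np.ptp(s).round(3),b[:,2].max().round(3))
    t=(im[:,0]>im[:,2]+40)&(abs(a[:,0]-.4)<.09)&(abs(a[:,1])<.1)&(a[:,2]<.05)
    b=a[t]; print("tongue",len(b),b.mean(0).round(4) if len(b) else None, np.percentile(b,[2,98],axis=0).round(3).tolist() if len(b) else 0)
    g=(a[:,2]>.09)&(a[:,2]<.11)&(abs(a[:,1]-.26)<.08)&(abs(a[:,0]-.45)<.1)
    (cx,cy),r=cv2.minEnclosingCircle(a[g][:,:2].astype(np.float32)); print("mug rim",cx,cy,r)
    s=silhouettes(n,"box_lid")[0]; q=cloud(c,s["region"]); q=q[(q[:,2]>.06)]
    A=np.c_[q[:,:2],np.ones(len(q))]
    k=np.ones(len(q),bool)
    for _ in range(6):
        co=np.linalg.lstsq(A[k],q[k,2],rcond=None)[0]; k=abs(A@co-q[:,2])<.006
    print("lid plane",co.round(3),k.sum(), "angle",np.arctan(np.hypot(*co[:2])).round(3),"box yaw",np.arctan2(-co[1],-co[0]).round(3), np.percentile(q[k],[1,99],axis=0).round(3).tolist())
E
```

```text
top bar 252 [ 0.481  -0.0022  0.132 ] mid [ 0.481  -0.0022] yaw -0.281 0.122 0.141
tongue 163 [0.3967 0.0235 0.0203] [[0.38, 0.004, 0.015], [0.413, 0.043, 0.025]]
mug rim 0.4462847113609314 0.25871551036834717 0.05316166207194328
lid plane [-0.654  0.061  0.406] 1531 angle 0.581 box yaw -0.093 [[0.401, -0.356, 0.064], [0.493, -0.226, 0.124]]
side bar 264 [ 0.4784 -0.0153  0.1323] mid [ 0.4795 -0.0119] yaw -0.289 0.103 0.139
tongue 170 [0.3958 0.0215 0.0224] [[0.38, 0.002, 0.02], [0.412, 0.043, 0.025]]
mug rim 0.44411367177963257 0.25843876600265503 0.05539064109325409
lid plane [-0.657  0.064  0.409] 3851 angle 0.584 box yaw -0.097 [[0.4, -0.357, 0.067], [0.493, -0.226, 0.126]]
```

The top view shows the dish at (262,240) with its tongue towards the robot (252,271). The mug is on the left at (162,250) and the open red box on the right at (367,250). The side view agrees. I'll shut the lid now.

```bash
cat >> h.py <<'E'
from scipy.spatial.transform import Rotation as Ro
def down(phi):
    y=np.array([np.cos(phi),np.sin(phi),0]); z=np.array([0,0,-1.]); return Ro.from_matrix(np.stack([np.cross(y,z),y,z],1)).as_quat()
E
python3 - <<'E'
from h import *
R=Ro.from_quat(current_orientation()).as_matrix(); print("phi now",np.arctan2(R[1,1],R[0,1]))
for z in (.106,.206):
  for phi in (-.285,-.285-1.17,-.285+np.pi,-.285-1.17+np.pi):
    q=inverse_kinematics([.48,-.003,z],down(phi)); print(z,round(phi,2),None if q is None else np.round(q,2))
for phi in (-.095,-.095+np.pi,-1.67,1.47):
    q=inverse_kinematics([.42,-.284,.2],down(phi)); print(round(phi,2),None if q is None else np.round(q,2))
move_gripper(0); 
o=down(1.47)
move_ptp([.42,-.284,.25],o); print(current_clock())
print(servo_line([.42,-.284,.14],rate=.15), servo_line([.42,-.284,.063],rate=.05,contact_N=14),current_position(),current_force(),current_clock())
servo_line([.42,-.284,.2],rate=.15)
c=capture("side")
for s in silhouettes("side","box_lid")[:1]:
    p=cloud(c,s["region"]); print(np.percentile(p,[2,50,98],axis=0).round(3).tolist())
cv2.imwrite("pics/lid.png",c["image"]); print(current_clock())
E
```

```text
phi now 1.208024443143555
0.106 -0.28 [-0.15  0.34  1.9  -0.    0.91  0.13]
0.106 -1.45 [-0.15  0.34  1.9  -0.    0.91  1.3 ]
0.106 2.86 None
0.106 1.69 [-0.15  0.34  1.9  -0.    0.91 -1.84]
0.206 -0.28 [-0.15  0.2   1.78 -0.    1.16  0.13]
0.206 -1.45 [-0.15  0.2   1.78 -0.    1.16  1.3 ]
0.206 2.86 None
0.206 1.69 [-0.15  0.2   1.78 -0.    1.16 -1.84]
-0.1 [-0.73  0.25  1.74 -0.    1.16 -0.64]
3.05 [-0.73  0.25  1.74 -0.    1.16  2.51]
-1.67 [-0.73  0.25  1.74 -0.    1.16  0.94]
1.47 [-0.73  0.25  1.74 -0.    1.16 -2.2 ]
5.4917
False True [ 0.41975052 -0.28379212  0.06672736] [-0.26756541  0.95914773  9.05944721] 7.725
[[0.383, -0.355, 0.062], [0.436, -0.296, 0.067], [0.491, -0.224, 0.069]]
8.8667
```

```bash
python3 - <<'E'
from h import *
move_gripper(.07)
move_ptp([.48,-.003,.25],down(-.285))
c=capture("wrist"); cv2.imwrite("pics/w.png",c["image"])
Z=c["range_z"];K=c["intrinsics"]; v,u=np.nonzero(Z>0); z=Z[v,u]
dx=(u-K[0,2])/K[0,0]; dy=(v-K[1,2])/K[1,1]; th=np.hypot(dx,dy); k=np.where(th>1e-6,np.tan(np.minimum(th,1.5))/np.maximum(th,1e-6),1)
P=(np.stack([dx*k*z,dy*k*z,z],1)-c["t"])@c["R"]; im=c["image"][v,u].astype(int)
def rep(n,m):
    b=P[m]; print(n,len(b),b.mean(0).round(4) if len(b) else 0,np.percentile(b,[1,99],axis=0).round(3).tolist() if len(b) else 0)
    return b
near=(np.hypot(P[:,0]-.48,P[:,1])<.09)
b=rep("bar",near&(P[:,2]>.127)&(P[:,2]<.15)&(im[:,2]>im[:,0]+25))
a=-.285; e=np.array([[np.cos(a),np.sin(a)],[-np.sin(a),np.cos(a)]])
if len(b):
    r=(b[:,:2]-[.48,-.003])@e.T; print("local ext",np.percentile(r,[1,50,99],axis=0).round(4)); w,V=np.linalg.eigh(np.cov(r.T)); print("dyaw",np.arctan2(-V[0,1]*np.sign(V[1,1]),abs(V[1,1])))
rep("all>.12",near&(P[:,2]>.12)&(P[:,2]<.15))
print(current_clock())
E
```

```text
bar 1631 [0.4834 0.0025 0.1365] [[0.467, -0.037, 0.132], [0.499, 0.04, 0.139]]
local ext [[-0.0058 -0.0349]
 [ 0.0014  0.007 ]
 [ 0.0096  0.0453]]
dyaw 0.0071776984229304135
all>.12 1937 [0.484  0.0045 0.1349] [[0.466, -0.053, 0.121], [0.501, 0.057, 0.139]]
12.075
```

View pics/w.png

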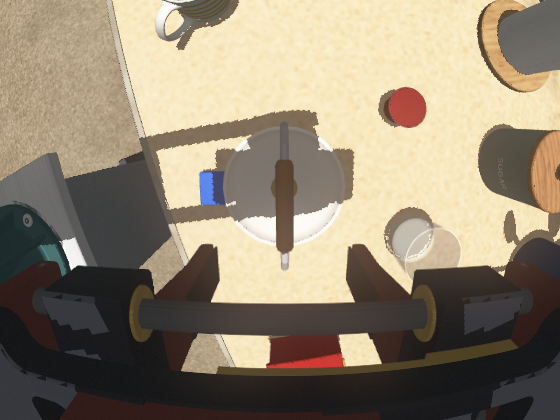

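The wrist view shows the bar at (284,205), squarely between the fingers, with the ball beneath it. I'll grip it after a small correction.

```bash
python3 - <<'E'
from h import *
o=down(-.28); x,y=.4825,.0007
servo_line([x,y,.16],o,rate=.1)
print(servo_line([x,y,.106],o,rate=.06,contact_N=8))
move_gripper(.024); move_gripper(0)
print("gap",current_finger_gap(),current_grip_force(),current_force(),current_clock())
servo_line([x,y,.116],rate=.01)
servo_line([x,y,.156],rate=.03)
sleep(.3); print(current_force(),current_torque(),current_clock())
c=capture("side"); cv2.imwrite("pics/lift.png",c["image"][120:320,140:400].repeat(2,0).repeat(2,1))
E
```

```text
False
gap 0.015825217314096127 29.999201595783234 [ 0.97638887 -0.50157769 -1.20328957] 15.3333
[-0.72344257  0.96786899 -3.49714798] [-0.10467004  0.09852463 -0.00835557] 18.2667
```

View pics/lift.png

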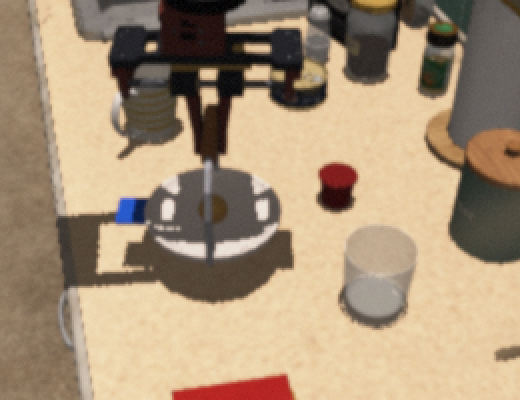

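The dish is up and level, with the ball in the middle at (212,207). Next I'll turn it while rising.

```bash
python3 - <<'E'
from h import *
x,y=.4825,.0007
servo_line([x,y,.206],down(-1.456),rate=.008)
sleep(1); print(current_force(),current_position(),current_clock(),current_finger_gap())
for n in ["side","top"]:
    c=capture(n); p=cloud(c); im=c["image"][c["range_z"]>0].astype(int)
    cv2.imwrite(f"pics/f{n}.png",c["image"][120:320,140:400].repeat(2,0).repeat(2,1))
    t=(im[:,0]>im[:,2]+40)&(abs(p[:,0]-.47)<.06)&(abs(p[:,1]-.09)<.04)&(p[:,2]>.08)&(p[:,2]<.16); print(n,t.sum(),p[t].mean(0).round(3) if t.any() else 0)
    for q in ("sweet","mug"):
        for s in silhouettes(n,q)[:1]:
            b=cloud(c,s["region"]); print(q,s["conf"],np.percentile(b,[2,50,98],axis=0).round(3).tolist())
E
```

```text
[-0.77558606 -0.60746955 -3.66005358] [0.48250937 0.00069285 0.20602717] 25.7167 0.01565001487876767
side 99 [0.469 0.091 0.122]
sweet 0.57 [[0.468, -0.017, 0.118], [0.48, -0.01, 0.132], [0.494, 0.004, 0.14]]
mug 0.97 [[0.403, 0.209, 0.002], [0.448, 0.239, 0.076], [0.493, 0.307, 0.101]]
top 30 [0.459 0.08  0.121]
mug 0.63 [[0.407, 0.214, -0.001], [0.458, 0.273, 0.042], [0.495, 0.304, 0.101]]
```

View pics/fside.png

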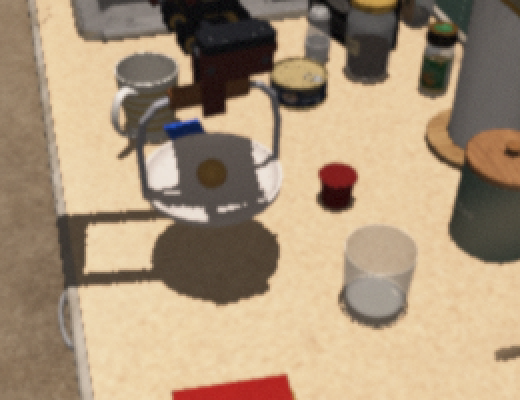

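The tongue at (185,128) points at the mug. The dish is level and the ball sits in the middle at (212,173).

```bash
python3 -c "
from bench import *
sleep(.5); print(close_job())"
```

```text
the job is handed in; nothing more can be done
None
```

The job is handed in: the lid is shut, and the dish is held level about 10 cm up with its tongue at the mug and the ball in the middle; the judge's verdict was not shown.

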